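Set the ratchet to tighten and nip up the strap clamp

TASK

The orange-handled ratchet on the clamp screw is still set to loosen: flip the small pawl tab on its head over from the red side to the green side, so that it will tighten. Then swing its handle clockwise (seen from above) until the yellow pointer on the screw stands over the green sector of the white dial, and let go. Leave the loose blue-handled ratchet where it lies.

Things in the scene. Friction and masses are not known exactly. Their poses are not given: they have to be found in the camera images.
- head (a point): Top centre of the orange-handled ratchet's round head (68 mm across, 26 thick), on the vertical screw axis, 107 mm above the table. x points along the handle, z up, y to the handle's anticlockwise side. The ratchet stands level on the screw of a blue strap clamp and cannot be lifted off. Orange round grip: 26 mm thick, 95 to 220 mm along x, its centre line 13 mm below this point.
- ratchet (a joint): Angle of that ratchet's handle about the screw axis, rad, growing clockwise from above; stops at 0 and 2.1. Stiff by 0.3 Nm, stays where left. With the tab on the red side it swings clockwise without the screw; on the green side it takes the screw along after 15 to 40 degrees of free travel. The drive is missed if it is swung before the tab is flipped. Its sweep is clear of obstacles.
- pawl (a joint): Pawl tab: dark steel fin, 8 mm thick, standing 26 mm high on the head, from a pivot 34 mm along x from head to 38 mm beyond it, over the handle's neck. Value in rad, clockwise from above; the tab points 0.7 - value from x towards y. 0 = fully to the red wing (loosen), 1.4 = fully to the green wing (tighten), with stops. About 1 N at its tip moves it; it stays where left.
- screw (a joint): Clamp screw's angle in rad, clockwise from above, 0 at the start. Its yellow pointer, 80 mm long from the axis, lies on the white dial (85 mm radius, top 41 mm below head) and starts at the red tick; the green sector runs from 0.50 to 1.05 rad. Stiff by 0.4 Nm (with the handle some 5 N at the grip); stays where left, also when the handle is swung back.
- spare: Loose ratchet of the same shape with a blue grip, 254 mm long, 26 mm thick without its tab, 0.7 kg, lying on the table to the robot's right; not needed. Origin under the centre of its head, x along its handle.

How it is judged:
On the way, in this order (a step that is already met when the one before it is completed fails the run):
1. the pawl tab is flipped to the green side while the screw has not yet been turned (value of joint pawl above 1 rad and value of joint screw below 0.2 rad), for 0.1 s.
2. the screw is turned until its pointer stands over the green sector (value of joint screw above 0.5 rad), for 0.2 s.
At the end, for the whole second after the job is handed in: The pawl tab stands on the green side (joint above 1.0 rad), the screw has been turned clockwise by 0.50 to 1.05 rad, so that its pointer is over the green sector, and it is at rest (value of joint pawl above 1 rad and value of joint screw between 0.5 and 1.05 rad and velocity of joint screw between -0.05 and 0.05 rad/s); the robot touches nothing.
It fails at once if the loose blue-handled ratchet is shifted by more than 30 mm (distance of spare from where it was at the start of the episode above 0.03 m).
It also fails if it takes over 42 s, if anything falls off the work surface, if the arm or the gripper's body presses on something with over 40 N, if the wrist force passes 120 N, or if a joint passes its speed limit or range.

ROBOT

A 6-joint arm with a two-finger parallel gripper is mounted at the origin on the work surface. World frame = base frame: x ahead of the robot, y to its left, z up, the work surface at z = 0. Lengths are in m, angles in rad, forces in N, time in s.
With the tool pointing down it reaches from about 0.25 to 0.8 m from the base axis. Payload 3.9 kg.
Tool frame: the origin (TCP) lies midway between the tips of the shut fingers; the grasp point (between the pads) lies 19 mm behind it (env.hold_point_z is the distance from the TCP to the grasp point, in m); z points along the fingers, y is the line along which they close (so a half turn about z gives the same grasp; the last joint's range is limited). The gripper opens to 85 mm and grips with 20 to 120 N. Pads are 22 mm wide; open, the fingers measure 114 mm over their backs; the gripper's body (76 mm by 85 mm) begins 54 mm behind the grasp point. The pads swing forward as they close: fully open they stand 13 mm farther back than shut.
Start: joints at [-1.115, 0.26, -0.138, 1.173, 0, 1.571], TCP at [0.231, -0.471, 0.231] pointing down, gripper open.
Joint ranges: [-2.78, 2.78], [-0.83, 1.72], [-1.28, 1.37], [-1.9, 2.12], [-1.57, 1.48], [-3.14, 3.14]. Speed limits (rad/s): [2.57, 2.57, 3.14, 3.14, 3.14, 3.14].

INTERFACE

Orientations are given as a 3x3 rotation matrix whose columns are the frame's x, y, z axes.
In Python, from plant import readout, imaging, job_done, env gives the robot as it stands.
- The arm moves only by the tool arm_command, never from a script. Its argument "plan" is a list of rows, each an object with "angular": the turn, a rotation vector about the tool's x, y, z in rad, a list of three; "dp": the shift along the tool's x, y, z in m, a list of three; "gripper": the opening in per cent of the stroke, from 0 (shut) to 100 (fully open). A call has 1 to 10 rows; each row is the pose to reach, as a shift and turn from the pose commanded when the call began, along the tool's axes at that moment; what a row does not reach only later rows make up. A row lasts 1/8 s, in which the tool goes at most 62.5 mm and 10.7 degrees, less where a joint would pass 70% of its speed; a pose out of reach is approached as far as the arm can. A call with a gripper value outside its range is refused whole. The fingers move at their own pace and stop on an object; "squeeze" is the grip in N (left out, the last holds). Time passes only in rows, so rows that repeat a pose let the fingers close. It gives the time, the measured TCP pose, the force, the opening and the grip force at its end, in the units of the state.
- readout.state(): the state, without advancing time (a new reading comes with each control period).
- imaging.snapshot(name): name is "scene" or "side" or "wrist"; returns the picture (400x640x3 uint8, red, green, blue); there is no depth.
- imaging.camera_info(name): a dict with "K" (3x3 intrinsics, pixels), "eye" and "orientation" of the camera in the world. Camera axes: x right, y down, z forward; pixel columns grow to the right and rows downward; lengths in m; the calibration is good to about 2 mm. A picture is of the moment at which its call begins: read the wrist's pose just before it. camera_info takes no time and is no camera call; for the wrist camera it gives the pose at the moment of the call.
- job_done(): hands the job in; it is judged then, once.
Trained networks look in the newest picture that a camera, given by its name, has taken for a name from the list of things; names that differ only in an ending like _2 or _b are one class to them, and where a whole thing is asked for, a point or a joint stands for the part that bears it (a point fixed in the world has none). Each returns a list of dicts, best first, with "confidence" (0 to 1); they miss things now and then, are a little off and sometimes report something else, mostly with a low value. They report only what shows in the picture. A call takes as long as a camera call.
- imaging.boxes_of(camera, thing): "extent" ([left, top, width, height] in pixels, round what is visible of it).
The state is a dict: "time": time; "joint_pos": joint angles; "qvel": joint speeds; "joint_efforts": joint torques, N m; "ee_pos": TCP position; "ee_rot": TCP orientation; "ft_force": force on the tool from outside, world axes, zero at the start; "wrist_torque": the same for the moment, N m; "width": finger opening in m; "finger_force": force on a finger pad.
Only numpy, scipy, OpenCV 4.12 (cv2) and the standard library are available. Lean on these libraries where they do the work, as an engineer would, in place of code of your own. Each camera call takes 0.05 s, during which the arm holds its last target. There are 200 camera calls.

## Working session

There is one attempt and no reset: what is moved stays moved. The work goes in short steps, Python scripts to look and compute and a tool call to move; the robot and the scene stay as the last step left them, time stands still between calls to the robot, and variables do not carry over. Pictures are saved under pics/ and viewed, at most 10 in all, crops included, and the job is handed in when it is done.

Besides the shell and the picture viewer there is one more tool, called as name([rows], argument=value, ...), one row to a line, values as JSON. arm_command: Moves the arm, as the interface text tells. Its arguments: {"type":"object","properties":{"plan":{"type":"array"},"squeeze":{"type":"number"}},"required":["plan"]}

```bash
mkdir -p pics; python3 - <<'E'
from plant import readout, imaging, env
import cv2,numpy as np
for n in ("scene","side"):
    im=imaging.snapshot(n); cv2.imwrite(f"pics/{n}0.png",im[:,:,::-1])
    c=imaging.camera_info(n); print(n,np.round(c["K"],1).tolist(),np.round(c["eye"],3),np.round(c["orientation"],3).tolist())
    for t in("head","pawl"): print(t,imaging.boxes_of(n,t)[:2])
s=readout.state(); print(s["time"],s["ee_pos"],np.round(s["ee_rot"],3).tolist(),s["width"],env.hold_point_z)
E
```

```text
scene [[409.6, 0.0, 322.1], [0.0, 409.6, 201.7], [0.0, 0.0, 1.0]] [0.731 0.15  0.699] [[-0.822, 0.485, -0.299], [0.57, 0.692, -0.443], [-0.008, -0.535, -0.845]]
head [{'extent': [368.8, 248.3, 111.7, 150.8], 'confidence': 0.94}]
pawl [{'extent': [397.2, 281.5, 30.8, 19.9], 'confidence': 0.73}]
side [[383.9, 0.0, 314.1], [0.0, 383.9, 200.2], [0.0, 0.0, 1.0]] [0.143 0.365 0.488] [[-0.809, -0.293, 0.509], [-0.587, 0.435, -0.683], [-0.022, -0.851, -0.524]]
head [{'extent': [141.7, 227.3, 150.2, 96.9], 'confidence': 0.7}]
pawl [{'extent': [243.9, 234.4, 19.8, 28.3], 'confidence': 0.72}, {'extent': [141.9, 227.5, 155.9, 94.1], 'confidence': 0.54}]
0.3 [ 0.23098846 -0.47122066  0.23102244] [[0.898, 0.44, -0.0], [0.44, -0.898, 0.001], [0.0, -0.001, -1.0]] 0.08551292509443406 0.0187
```

View pics/scene0.png

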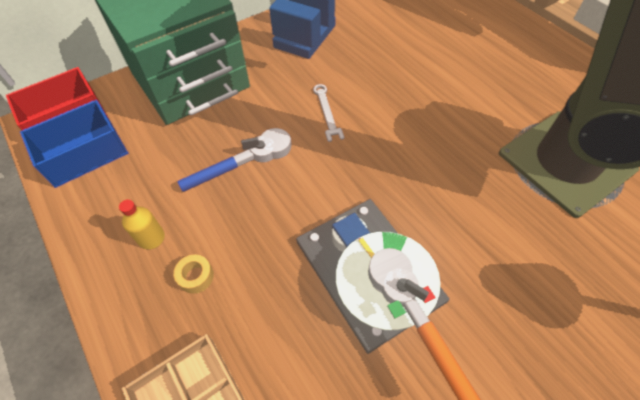

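View pics/side0.png

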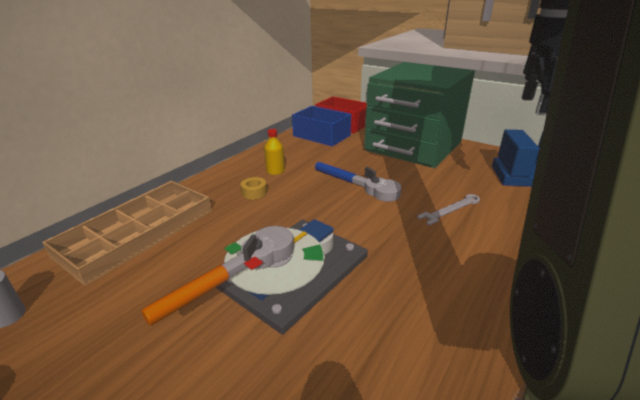

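The scene view shows the orange ratchet's head at about (391,272) with its handle running to the lower right. The tab lies at (412,289), towards the red wing at (428,294), and the green wing is at (397,310). In the side view the head is at (275,245), with the grip from (225,275) to (150,315). The blue spare lies farther off.

```bash
cat > h.py <<'E'
import numpy as np,cv2
from plant import imaging
def cam(n):
    c=imaging.camera_info(n); return np.array(c["K"]),np.array(c["eye"]),np.array(c["orientation"])
def px2w(n,uv,z):
    K,e,R=cam(n); uv=np.atleast_2d(np.float64(uv)); d=(R@np.linalg.inv(K)@np.c_[uv,np.ones(len(uv))].T).T
    return e+d*((z-e[2])/d[:,2])[:,None]
def w2px(n,P):
    K,e,R=cam(n); q=(K@R.T@(np.atleast_2d(P)-e).T).T; return q[:,:2]/q[:,2:]
E
python3 - <<'E'
from h import *
out=[]
for n,(x,y) in (("scene",(330,205)),("side",(205,190))):
    im=cv2.imread(f"pics/{n}0.png"); hsv=cv2.cvtColor(im,cv2.COLOR_BGR2HSV)
    m=cv2.inRange(hsv,(5,210,120),(16,255,255)); k,l,st,ce=cv2.connectedComponentsWithStats(m)
    j=1+np.argmax(st[1:,4]); v,u=np.nonzero(l==j); print(n,st[j])
    P=px2w(n,np.c_[u,v],0.094)[:,:2]; c=P.mean(0); w,V=np.linalg.eigh(np.cov((P-c).T)); d=V[:,1]; t=(P-c)@d
    print(c,d,np.degrees(np.arctan2(d[1],d[0])),c+d*t.min(),c+d*t.max(),np.sqrt(w))
    out.append(cv2.resize(im[y:y+150,x:x+130],None,fx=3,fy=3,interpolation=cv2.INTER_CUBIC))
cv2.imwrite("pics/crop.png",np.hstack(out))
E
```

```text
Traceback (most recent call last):
ValueError: attempt to get argmax of an empty sequence
```

```bash
python3 - <<'E'
from h import *
out=[]
for n,(x,y),p in (("scene",(330,205),(445,360)),("side",(205,190),(190,295))):
    im=cv2.imread(f"pics/{n}0.png"); hsv=cv2.cvtColor(im,cv2.COLOR_BGR2HSV); print(hsv[p[1],p[0]],hsv[390,200])
    h=hsv[p[1],p[0]].astype(int)
    m=cv2.inRange(hsv,(int(h[0]-5),max(200,int(h[1]-30)),100),(int(h[0]+5),255,255)); k,l,st,ce=cv2.connectedComponentsWithStats(m)
    j=1+np.argmax(st[1:,4]); v,u=np.nonzero(l==j); print(n,st[j])
    P=px2w(n,np.c_[u,v],0.094)[:,:2]; c=P.mean(0); w,V=np.linalg.eigh(np.cov((P-c).T)); d=V[:,1]; t=(P-c)@d
    print(c,d,np.degrees(np.arctan2(d[1],d[0])),c+d*t.min(),c+d*t.max(),np.sqrt(w))
    out.append(cv2.resize(im[y:y+150,x:x+130],None,fx=3,fy=3,interpolation=cv2.INTER_CUBIC))
cv2.imwrite("pics/crop.png",np.hstack(out))
E
```

```text
[ 13 180 239] [ 14 121 206]Traceback (most recent call last):
  File "<stdin>", line 7, in <module>
    return _wrapfunc(a, 'argmax', axis=axis, out=out, **kwds)
    return bound(*args, **kwds)
ValueError: attempt to get argmax of an empty sequence
```

```bash
python3 - <<'E'
from h import *
out=[]
for n,(x,y),b in (("scene",(330,205),(410,310,500,400)),("side",(205,190),(130,255,240,330))):
    im=cv2.imread(f"pics/{n}0.png"); hsv=cv2.cvtColor(im,cv2.COLOR_BGR2HSV); roi=np.zeros(im.shape[:2],np.uint8); roi[b[1]:b[3],b[0]:b[2]]=255
    s=hsv[b[1]:b[3],b[0]:b[2],1]; th,_=cv2.threshold(s,0,255,cv2.THRESH_OTSU); print(th,np.percentile(s,[50,80,90,99]))
    m=cv2.inRange(hsv,(0,int(max(th,165)),130),(20,255,255))&roi; k,l,st,ce=cv2.connectedComponentsWithStats(m)
    j=1+np.argmax(st[1:,4]); v,u=np.nonzero(l==j); print(n,st[j])
    P=px2w(n,np.c_[u,v],0.094)[:,:2]; c=P.mean(0); w,V=np.linalg.eigh(np.cov((P-c).T)); d=V[:,1]; t=(P-c)@d
    print(c,d,np.degrees(np.arctan2(d[1],d[0])),c+d*t.min(),c+d*t.max(),np.sqrt(w))
    cr=np.where((l==j)[...,None],(255,0,255),im).astype(np.uint8) if 0 else im
    out.append(cv2.resize(cr[y:y+150,x:x+130],None,fx=3,fy=3,interpolation=cv2.INTER_CUBIC))
cv2.imwrite("pics/crop.png",np.hstack(out))
E
```

```text
87.0 [145. 156. 180. 187.]
scene [ 420  322   60   78 1524]
[0.52583016 0.15169673] [0.1524297  0.98831432] 81.23224219010183 [0.51687306 0.09362125] [0.53439213 0.20721035] [0.00746182 0.03129517]
103.0 [163. 194. 237. 241.]
side [ 141  265   88   60 1563]
[0.52956239 0.15829369] [0.14826621 0.98894749] 81.47353599445084 [0.5192919 0.0897887] [0.53868211 0.21912291] [0.00983829 0.03678591]
```

View pics/crop.png

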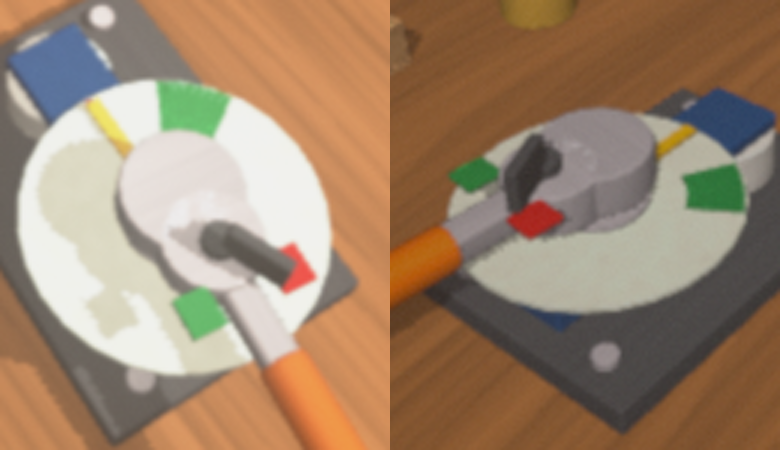

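The crop puts the head centre at scene (391,269) and side (275,239). The fin points to the red wing, and the pointer and the green sector are at scene (366,247) and (395,241).

```bash
python3 - <<'E'
from h import *
a=px2w("scene",(391,269.3),.107)[0]; b=px2w("side",(275,239),.107)[0]; print("head",a,b)
# handle-based: axis 95mm back from grip start
for ph in (81.0,):
  p=np.radians(ph); H=np.array([.505,-.003]); 
  ex=np.array([np.cos(p),np.sin(p)]); ey=np.array([-ex[1],ex[0]])
  tip=H+ex*(.034+.038*np.cos(.7))+ey*.038*np.sin(.7)
  piv=H+ex*.034
  for n in("scene","side"): print(n,w2px(n,[[*H,.107],[*piv,.133],[*tip,.133],[*(H+ex*.095),.094],[*(H+ex*.22),.094]]).round(1).tolist())
print("blue box",px2w("scene",[(300,50),(335,20)],0).round(3).tolist(),"spare",px2w("scene",[(270,145),(180,185)],.02).round(3).tolist(),"drawer",px2w("scene",[(245,95),(165,115)],0).round(3).tolist())
R=np.array([[.898,.44,0],[.44,-.898,.001],[0,-.001,-1]])
def tool(dw): return (R.T@np.array(dw)).round(4)
s=np.array([.231,-.471,.231])
pre=np.r_[H+ex*.062+ey*.060,.231]; print("pre",pre,tool(pre-s))
E
```

```text
head [0.50481307 0.00183899 0.107     ] [0.4944312  0.00283319 0.107     ]
scene [[388.9, 267.0], [403.2, 279.3], [428.5, 289.5], [421.0, 324.7], [473.3, 410.4]]
side [[272.5, 235.0], [254.4, 231.2], [248.9, 246.4], [225.1, 269.2], [145.9, 315.3]]
blue box [[0.261, -0.64, 0.0], [0.11, -0.693, 0.0]] spare [[0.5, -0.39, 0.02], [0.703, -0.405, 0.02]] drawer [[0.462, -0.576, 0.0], [0.648, -0.626, 0.0]]
pre [0.45543764 0.06762275 0.231     ] [ 0.4385 -0.3849  0.0005]
```

```bash
python3 - <<'E'
from h import *
from scipy.optimize import least_squares
obs={"scene":[(391,269.3),(402,283),(430,292),(424,324.5)],"side":[(275,239),(253,235),(248,249),(225,272)]}
def pts(q):
    H=q[:2];e=np.array([np.cos(q[2]),np.sin(q[2])]);f=np.array([-e[1],e[0]])
    tip=H+e*(.034+.038*np.cos(.7))+f*.038*np.sin(.7)
    return [[*H,.107],[*(H+e*.034),.133],[*tip,.133],[*(H+e*.095),.096]]
r=lambda q:np.concatenate([(w2px(n,pts(q))-np.array(o)).ravel() for n,o in obs.items()])
s=least_squares(r,[.505,0,1.41]); print(s.x,np.degrees(s.x[2]),r(s.x).round(1))
E
```

```text
[5.03622054e-01 7.91501837e-04 1.41808320e+00] 81.25018211030508 [ 0.2 -0.9  3.7 -2.2  1.1 -1.1 -0.   1.3 -3.4 -2.5  0.5 -2.3 -0.1 -0.9
 -1.1 -1.9]
```

arm_command([
  {"dp": [0.057, -0.05, -0.02], "angular": [0, 0, -0.18], "gripper": 0},
  {"dp": [0.105, -0.09, -0.02], "angular": [0, 0, -0.36], "gripper": 0},
  {"dp": [0.15, -0.13, -0.02], "angular": [0, 0, -0.54], "gripper": 0},
  {"dp": [0.2, -0.17, -0.02], "angular": [0, 0, -0.72], "gripper": 0},
  {"dp": [0.245, -0.215, -0.02], "angular": [0, 0, -0.9], "gripper": 0},
  {"dp": [0.29, -0.26, 0], "angular": [0, 0, -0.963], "gripper": 0},
  {"dp": [0.34, -0.3, 0], "angular": [0, 0, -0.963], "gripper": 0},
  {"dp": [0.385, -0.34, 0], "angular": [0, 0, -0.963], "gripper": 0},
  {"dp": [0.439, -0.389, 0], "angular": [0, 0, -0.963], "gripper": 0},
  {"dp": [0.439, -0.389, 0.04], "angular": [0, 0, -0.963], "gripper": 0},
])

```text
time: 1.55
ee_pos: [0.4581, 0.0746, 0.1934]
ee_rot: [[0.148, 0.989, 0.008], [0.989, -0.148, 0.002], [0.003, 0.008, -1.0]]
ft_force: [0.1, 0.3, 0.2]
width: 0.0002
finger_force: 0.0
```

```bash
python3 - <<'E'
from h import *
from plant import readout
s=readout.state(); print(s["time"],s["ee_pos"],s["ee_rot"].round(3) if hasattr(s["ee_rot"],"round") else s["ee_rot"],s["width"],s["joint_pos"])
im=imaging.snapshot("wrist"); cv2.imwrite("pics/w1.png",im[:,:,::-1])
print(w2px("wrist",[[.5035,.001,.107],[*s["ee_pos"]]]))
E
```

```text
1.55 [0.45813069 0.07462869 0.19336062] [[ 0.148  0.989  0.008]
 [ 0.989 -0.148  0.002]
 [ 0.003  0.008 -1.   ]] 0.00021244717739703423 [ 1.61220470e-01  1.71417371e-01 -3.57638951e-01  1.03326461e+00
  3.75833863e-04  1.88039353e+00]
[[404.32031749 298.57277109]
 [328.86484378 268.95215617]]
```

View pics/w1.png

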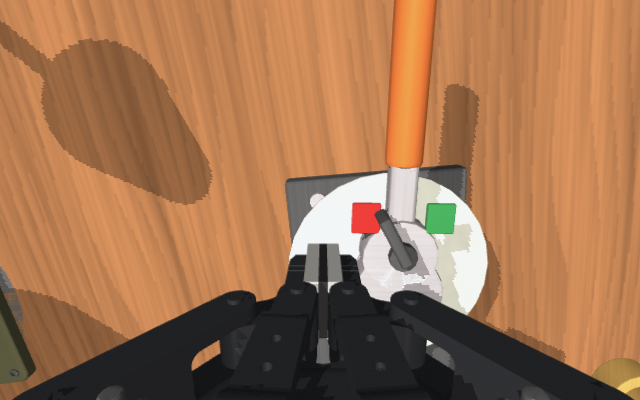

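The wrist view shows the closed fingers at (323,248), left of the tab (pivot (404,257), tip (382,213)). The grip starts at (404,165). The red and green wings are at (366,218) and (440,218).

```bash
python3 - <<'E'
from h import *
from plant import readout
s=readout.state()
H=np.array([.5035,.001]);p=np.radians(81.25);e=np.array([np.cos(p),np.sin(p)]);f=np.array([-e[1],e[0]])
print("pred",w2px("wrist",[[*(H+e*.034),.133],[*(H+e*.063+f*.0245),.133],[*(H+e*.095),.1]]).round(0).tolist())
P=np.vstack([px2w("wrist",[(404,257),(382,213)],.133),px2w("wrist",(404,165),.1)])[:,:2]
for q in P: print("world",q.round(4),"headframe",((q-H)@np.c_[e,f]).round(4))
print("tcp headframe",((s["ee_pos"][:2]-H)@np.c_[e,f]).round(4))
E
```

```text
pred [[417.0, 272.0], [380.0, 228.0], [412.0, 166.0]]
world [0.5013 0.046 ] headframe [0.0442 0.009 ]
world [0.4909 0.076 ] headframe [0.0722 0.0239]
world [0.5129 0.096 ] headframe [0.0953 0.0051]
tcp headframe [0.0665 0.0597]
```

arm_command([
  {"dp": [0.003, 0, 0.04], "angular": [0, 0, 0], "gripper": 0},
  {"dp": [0.003, 0, 0.073], "angular": [0, 0, 0], "gripper": 0},
  {"dp": [0.003, 0, 0.073], "angular": [0, 0, 0], "gripper": 0},
  {"dp": [0.003, 0.012, 0.073], "angular": [0, 0, 0], "gripper": 0},
  {"dp": [0.003, 0.024, 0.073], "angular": [0, 0, 0], "gripper": 0},
  {"dp": [0.003, 0.034, 0.073], "angular": [0, 0, 0], "gripper": 0},
  {"dp": [0.003, 0.042, 0.073], "angular": [0, 0, 0], "gripper": 0},
  {"dp": [0.003, 0.05, 0.073], "angular": [0, 0, 0], "gripper": 0},
  {"dp": [0.003, 0.05, 0.073], "angular": [0, 0, 0], "gripper": 0},
])

```text
time: 2.72
ee_pos: [0.5048, 0.0662, 0.1183]
ee_rot: [[0.152, 0.988, 0.001], [0.988, -0.152, -0.001], [-0.001, 0.001, -1.0]]
ft_force: [-0.8, 0.8, -0.4]
width: 0.0
finger_force: 0.0
```

```bash
python3 - <<'E'
from h import *
from plant import readout
s=readout.state(); print(s["time"],s["ee_pos"],s["ft_force"])
o=[]
for n,(x,y,w,h) in (("wrist",(280,100,220,220)),("side",(180,170,170,170))):
    im=imaging.snapshot(n)[:,:,::-1]; o.append(cv2.resize(im[y:y+h,x:x+w],(400,400),interpolation=cv2.INTER_CUBIC))
cv2.imwrite("pics/w2.png",np.hstack(o))
E
```

```text
2.725 [0.50484959 0.0661879  0.11832678] [-0.75556896  0.81706153 -0.43829147]
```

View pics/w2.png

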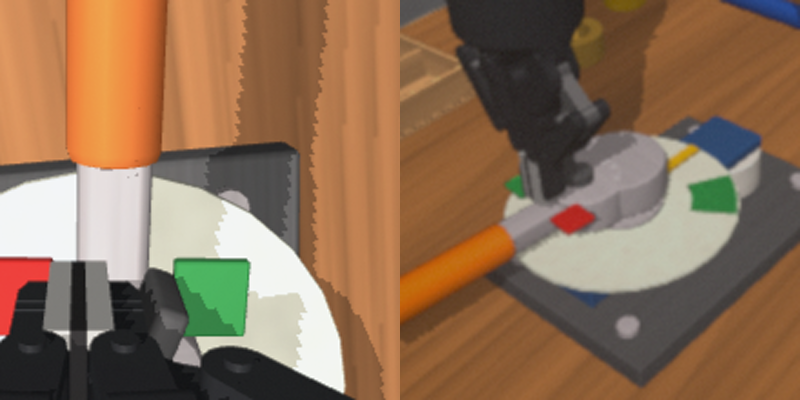

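The crop shows the fingers against the tab, which is now about midway to the green wing. I'll push on.

arm_command([
  {"dp": [0, 0.006, 0], "angular": [0, 0, 0], "gripper": 0},
  {"dp": [0, 0.01, 0], "angular": [0, 0, 0], "gripper": 0},
  {"dp": [0, 0.01, 0], "angular": [0, 0, 0], "gripper": 0},
])

```text
time: 3.2
ee_pos: [0.5142, 0.065, 0.1182]
ee_rot: [[0.152, 0.988, 0.0], [0.988, -0.152, 0.0], [0.0, 0.0, -1.0]]
ft_force: [-0.5, 0.4, -1.3]
width: 0.0003
finger_force: 0.1
```

```bash
python3 - <<'E'
from h import *
from plant import readout
s=readout.state(); print(s["time"],s["ee_pos"],s["ft_force"])
o=[]
for n,(x,y,w,h) in (("wrist",(280,100,220,220)),("scene",(320,200,150,150))):
    im=imaging.snapshot(n)[:,:,::-1]; o.append(cv2.resize(im[y:y+h,x:x+w],(400,400),interpolation=cv2.INTER_CUBIC))
cv2.imwrite("pics/w3.png",np.hstack(o))
E
```

```text
3.2 [0.51416166 0.0649865  0.11824008] [-0.49801864  0.37956671 -1.29983769]
```

View pics/w3.png

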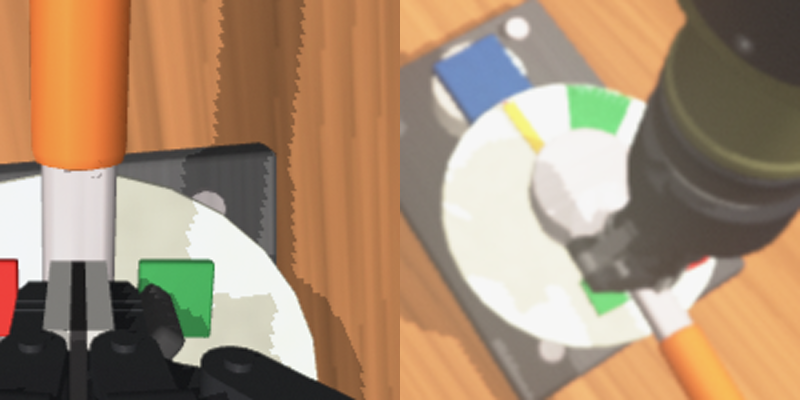

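The fingers now stand over the neck and the tab tip lies on the green side. I'll back off, lift and verify.

arm_command([
  {"dp": [0, 0.004, 0], "angular": [0, 0, 0], "gripper": 0},
  {"dp": [0, 0.004, 0], "angular": [0, 0, 0], "gripper": 0},
  {"dp": [0, -0.01, 0], "angular": [0, 0, 0], "gripper": 0},
  {"dp": [0, -0.04, -0.02], "angular": [0, 0, 0], "gripper": 0},
  {"dp": [0.03, -0.08, -0.06], "angular": [0, 0, 0], "gripper": 0},
  {"dp": [0.08, -0.08, -0.06], "angular": [0, 0, 0], "gripper": 0},
])

```text
time: 4.05
ee_pos: [0.4453, 0.1562, 0.1813]
ee_rot: [[0.153, 0.988, 0.004], [0.988, -0.153, 0.001], [0.001, 0.003, -1.0]]
ft_force: [2.1, 0.0, 0.1]
width: 0.0001
finger_force: 0.0
```

```bash
python3 - <<'E'
from h import *
from plant import readout
s=readout.state(); print(s["time"],s["ee_pos"],s["ft_force"])
o=[]
for n,(x,y,w,h) in (("wrist",(320,100,300,300)),("side",(180,170,170,170))):
    im=imaging.snapshot(n)[:,:,::-1]; o.append(cv2.resize(im[y:y+h,x:x+w],(400,400),interpolation=cv2.INTER_CUBIC))
cv2.imwrite("pics/w4.png",np.hstack(o))
E
```

```text
4.05 [0.4452911  0.15621921 0.18130259] [2.05368397 0.00544667 0.08109926]
```

View pics/w4.png

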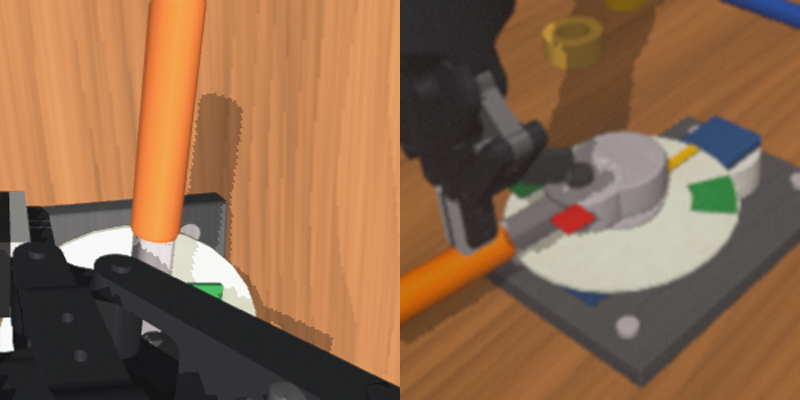

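The side crop shows the fin swung over to the green wing, with its tip near crop (525,165) and pivot at (580,172). I'll compare that with the model.

```bash
python3 - <<'E'
from h import *
from plant import readout
H=np.array([.501,.002]);p=np.radians(81.25);e=np.array([np.cos(p),np.sin(p)]);f=np.array([-e[1],e[0]])
for v in(.9,1.1,1.3,1.4):
    a=.7-v; P=H+e*(.034+.038*np.cos(a))+f*.038*np.sin(a)
    print(v,((w2px("side",[[*(H+e*.034),.133],[*P,.133],[*P,.107]])-[180,170])*400/170+[400,0]).round(0).tolist())
s=readout.state(); print(((s["ee_pos"][:2]-H)@np.c_[e,f]).round(4), s["joint_pos"])
E
```

```text
0.9 [[574.0, 150.0], [521.0, 170.0], [526.0, 202.0]]
1.1 [[574.0, 150.0], [517.0, 164.0], [523.0, 196.0]]
1.3 [[574.0, 150.0], [516.0, 157.0], [521.0, 189.0]]
1.4 [[574.0, 150.0], [516.0, 154.0], [522.0, 185.0]]
[0.1482 0.0768] [ 3.42455916e-01  2.01564844e-01 -3.56141935e-01  1.00757645e+00
  1.54692087e-03  2.06023007e+00]
```

```bash
python3 - <<'E'
from h import *
o=[]
for n,(x,y,w,h) in (("scene",(360,230,100,100)),("side",(200,190,100,100))):
    im=imaging.snapshot(n)[:,:,::-1]; print(n,imaging.boxes_of(n,"pawl")[:2]); o.append(cv2.resize(im[y:y+h,x:x+w],(400,400),interpolation=cv2.INTER_CUBIC))
cv2.imwrite("pics/w5.png",np.hstack(o))
E
```

```text
scene [{'extent': [397.0, 280.5, 12.1, 30.0], 'confidence': 0.53}]
side [{'extent': [237.2, 232.2, 23.5, 18.6], 'confidence': 0.5}]
```

View pics/w5.png

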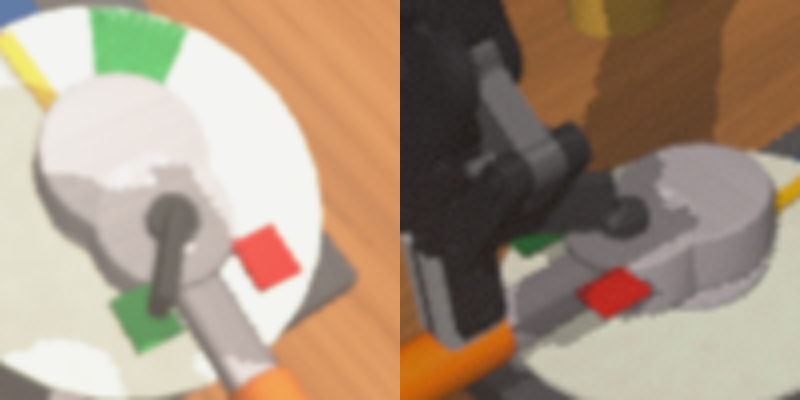

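The tab now points over the green wing (scene crop (165,290)) and the pointer has not moved. Next I work out the arc for swinging the handle.

```bash
cat > arc.py <<'E'
import numpy as np
def arc(ths,r=.155,x0=.148,y0=.077,base=0.,k=.5):
    # rows in tool axes of a tool at (x0,y0) in initial head frame, already turned by base
    c0=np.array([x0,-y0]); R=np.array([[np.cos(base),-np.sin(base)],[np.sin(base),np.cos(base)]])
    for t in ths:
        d=t*(1-k); D=.013+.0145*np.cos(d)+.011*np.sin(d)
        p=r*np.array([np.cos(t),np.sin(t)])+D*np.array([np.sin(t),-np.cos(t)])
        print(round(t,2),(R.T@(p-c0)).round(3),round(k*t-base,3), "headframe",p.round(4))
E
python3 -c "
from arc import *
arc([0,.12,.25,.38,.5,.62,.75,.87])"
```

```text
0 [0.007 0.05 ] 0.0 headframe [ 0.155  -0.0275]
0.12 [0.009 0.068] 0.06 headframe [ 0.1573 -0.0094]
0.25 [0.009 0.087] 0.125 headframe [0.1573 0.0105]
0.38 [0.007 0.107] 0.19 headframe [0.1548 0.0303]
0.5 [0.002 0.125] 0.25 headframe [0.1503 0.0482]
0.62 [-0.004  0.143] 0.31 headframe [0.1437 0.0655]
0.75 [-0.014  0.16 ] 0.375 headframe [0.1342 0.0833]
0.87 [-0.025  0.176] 0.435 headframe [0.1235 0.0986]
```

arm_command([
  {"dp": [0.007, 0, 0.055], "angular": [0, 0, 0], "gripper": 0},
  {"dp": [0.007, 0.01, 0.103], "angular": [0, 0, 0], "gripper": 0},
  {"dp": [0.007, 0.045, 0.103], "angular": [0, 0, 0], "gripper": 0},
  {"dp": [0.009, 0.068, 0.103], "angular": [0, 0, 0.06], "gripper": 0},
  {"dp": [0.009, 0.087, 0.103], "angular": [0, 0, 0.125], "gripper": 0},
  {"dp": [0.007, 0.107, 0.103], "angular": [0, 0, 0.19], "gripper": 0},
  {"dp": [0.002, 0.125, 0.103], "angular": [0, 0, 0.25], "gripper": 0},
  {"dp": [-0.004, 0.143, 0.103], "angular": [0, 0, 0.31], "gripper": 0},
  {"dp": [-0.014, 0.16, 0.103], "angular": [0, 0, 0.375], "gripper": 0},
  {"dp": [-0.025, 0.176, 0.103], "angular": [0, 0, 0.435], "gripper": 0},
])

```text
time: 5.6
ee_pos: [0.6133, 0.1033, 0.0735]
ee_rot: [[0.557, 0.831, -0.009], [0.831, -0.557, 0.001], [-0.004, -0.007, -1.0]]
ft_force: [-5.2, 2.5, 1.0]
width: -0.0002
finger_force: 2.4
```

```bash
cat > ptr.py <<'E'
from h import *
def pointer(n,im=None):
    im=imaging.snapshot(n)[:,:,::-1].copy() if im is None else im
    hsv=cv2.cvtColor(im,cv2.COLOR_BGR2HSV); z=.066; H=np.array([.502,.001])
    for nm,lo,hi in (("yellow",(20,110,110),(32,255,255)),("green",(45,80,70),(80,255,255))):
        v,u=np.nonzero(cv2.inRange(hsv,lo,hi)); P=px2w(n,np.c_[u,v],z)[:,:2]-H; r=np.hypot(*P.T); k=(r>.05)&(r<.09)
        if k.sum()<4: print(n,nm,"none"); continue
        a=-np.degrees(np.arctan2(P[k,1],P[k,0]))%360; print(n,nm,k.sum(),"cw deg",np.percentile(a,[2,25,50,75,98]).round(1))
    return im
E
python3 - <<'E'
from ptr import *
from plant import readout
s=readout.state(); print(s["time"],s["ee_pos"],s["ft_force"])
for n in("scene","side"): pointer(n,cv2.imread(f"pics/{n}0.png"))
a=pointer("scene");b=pointer("side"); cv2.imwrite("pics/w6.png",np.hstack([cv2.resize(q,(400,400),interpolation=cv2.INTER_CUBIC) for q in(a[190:350,320:480],b[170:340,180:350])]))
E
```

```text
5.6 [0.61326908 0.10327958 0.07353108] [-5.21569999  2.52256243  0.97120404]
scene yellow 76 cw deg [90.8 92.3 93.7 95.3 97. ]
scene green 393 cw deg [122.7 131.5 141.2 286.4 304.4]
side yellow 60 cw deg [86.3 89.1 91.1 93.  95.1]
side green 346 cw deg [123.2 133.4 145.  337.1 350. ]
scene yellow none
scene green none
side yellow 81 cw deg [108.3 111.6 114.1 116.6 119.7]
side green 247 cw deg [122.3 129.7 137.5 145.1 151.7]
```

View pics/w6.png

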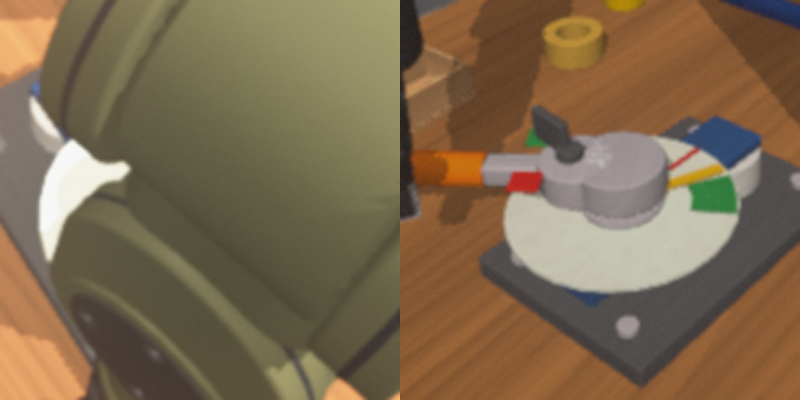

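The side view shows the pointer (114° clockwise) about 23° on from its start, with the green sector at 121 to 152°. It needs about 21° more.

```bash
python3 -c "
from arc import *
arc([.95,1.03,1.1,1.17,1.24],x0=.1235,y0=-.0986,base=.435)"
```

```text
0.95 [-0.003  0.012] 0.04 headframe [0.1153 0.1081]
1.03 [-0.008  0.024] 0.08 headframe [0.1064 0.1169]
1.1 [-0.012  0.034] 0.115 headframe [0.098 0.124]
1.17 [-0.018  0.043] 0.15 headframe [0.0892 0.1306]
1.24 [-0.024  0.053] 0.185 headframe [0.0798 0.1365]
```

arm_command([
  {"dp": [-0.003, 0.012, 0], "angular": [0, 0, 0.04], "gripper": 0},
  {"dp": [-0.008, 0.024, 0], "angular": [0, 0, 0.08], "gripper": 0},
  {"dp": [-0.012, 0.034, 0], "angular": [0, 0, 0.115], "gripper": 0},
  {"dp": [-0.018, 0.043, 0], "angular": [0, 0, 0.15], "gripper": 0},
  {"dp": [-0.024, 0.053, 0], "angular": [0, 0, 0.185], "gripper": 0},
  {"dp": [-0.024, 0.053, 0], "angular": [0, 0, 0.185], "gripper": 0},
  {"dp": [-0.024, 0.053, 0], "angular": [0, 0, 0.185], "gripper": 0},
])

```text
time: 6.58
ee_pos: [0.6481, 0.0553, 0.0754]
ee_rot: [[0.697, 0.717, 0.001], [0.717, -0.697, -0.0], [0.0, 0.001, -1.0]]
ft_force: [-0.0, -0.2, -0.1]
width: -0.0003
finger_force: 0.3
```

```bash
python3 - <<'E'
from ptr import *
from plant import readout
s=readout.state(); print(s["time"],s["ee_pos"],s["ft_force"])
b=pointer("side"); cv2.imwrite("pics/w7.png",cv2.resize(b[170:340,180:350],(500,500),interpolation=cv2.INTER_CUBIC))
E
```

```text
6.575 [0.64805537 0.05531053 0.07537842] [-0.04490041 -0.16375183 -0.12891801]
side yellow 91 cw deg [127.7 131.4 134.6 137.4 140.2]
side green 142 cw deg [122.5 127.2 144.2 147.8 152. ]
```

The pointer now stands at 135°, mid-sector. I'll back away and lift.

arm_command([
  {"dp": [0, -0.015, 0], "angular": [0, 0, 0], "gripper": 0},
  {"dp": [0, -0.06, 0], "angular": [0, 0, 0], "gripper": 0},
  {"dp": [0, -0.06, -0.06], "angular": [0, 0, 0], "gripper": 0},
  {"dp": [0, -0.06, -0.12], "angular": [0, 0, 0], "gripper": 0},
  {"dp": [0, -0.06, -0.12], "angular": [0, 0, 0], "gripper": 0},
  {"dp": [0, -0.06, -0.12], "angular": [0, 0, 0], "gripper": 0},
])

```text
time: 7.38
ee_pos: [0.6046, 0.0979, 0.1957]
ee_rot: [[0.697, 0.717, 0.001], [0.717, -0.697, 0.0], [0.001, 0.001, -1.0]]
ft_force: [-0.4, -0.5, -0.6]
width: -0.0
finger_force: 0.0
```

```bash
python3 - <<'E'
from ptr import *
from plant import readout
s=readout.state(); print(s["time"],s["ee_pos"],s["ft_force"])
b=pointer("side"); cv2.imwrite("pics/w8.png",cv2.resize(b[150:350,150:350],(600,600),interpolation=cv2.INTER_CUBIC))
E
```

```text
7.375 [0.60460422 0.0979003  0.19568361] [-0.36800081 -0.46141258 -0.62275605]
side yellow 91 cw deg [127.7 131.4 134.6 137.4 140.2]
side green 142 cw deg [122.5 127.2 144.2 147.8 152. ]
```

View pics/w8.png

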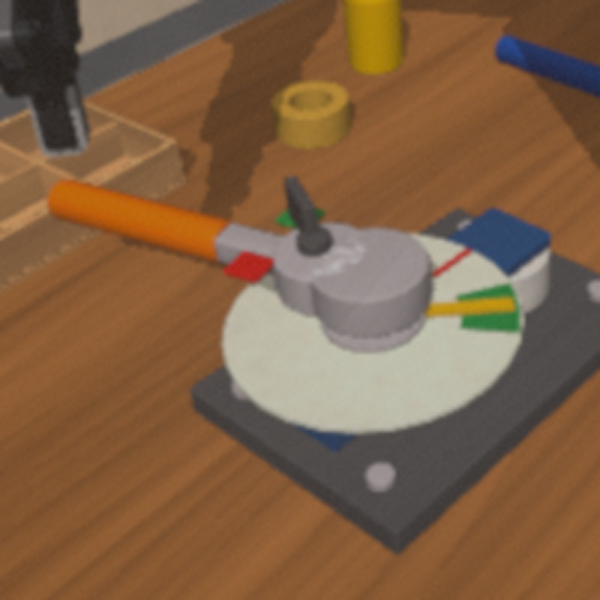

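The pointer lies in the middle of the green sector (crop (490,308)), the tab points over the green wing, and the gripper is clear.

```bash
python3 -c "
from plant import job_done
print(job_done())"
```

```text
the job is handed in; nothing more can be done
None
```

The pawl tab is on the green side, the screw pointer stands mid-way in the green sector, the arm is clear of everything, and the job is handed in at about 7.5 s (no verdict was returned).

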